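# Pop the fuse hatch

## Task

Two power boxes stand on the cabinet; each has a hatch in its top on a push-push latch. With closed fingertips press the narrow hatch (the fuse hatch) once, near its free edge, right down to its stop, then lift off and let it pop up by itself; do not push it back down. Keep clear and watch for a couple of seconds that it stays open; leave the wide hatch shut and the loose things where they lie, and pick nothing up.

Things in the scene. Friction and masses are not known exactly. Their poses are not given: they have to be found in the camera images.
- fuse_box: Grey metal power box fixed to the cabinet top, 110 (x) x 116 (y) x 56 mm high, with the narrow hatch. Origin: centre of its underside; own -x is the front panel with knob and switch, +z up. Turned up to 0.3 rad either way; left or right of the two boxes. Hatch: 48 mm wide, 66 mm from hinge to free edge; hinge along own y, 42 mm behind the origin, 58 mm up; free edge to the front.
- fuse_hatch (a joint): Hinge of the narrow hatch, rad: 0 latched, negative pressed in (stop about -0.155, 7 mm at the press point; the latch lets go beyond about -0.09), positive open, stop about 1.15. Pressing takes about 2 N, then the stop is hard. When the finger then rises, a damped spring swings the hatch up and back to 1.15 in 1 to 2 s, following the finger with under 2 N. Pressed shut again, it latches again.
- fuse_press (a point): Point to press: on the top face of the narrow hatch amid small cross ribs, mid width, 17 mm in from the free edge. When latched it lies 66 mm above the cabinet top, 6.5 mm in front of the box's centre, 10 mm above the housing's top. It moves with the hatch.
- cell_box: The other power box, same housing, with the wide hatch in its top. Origin: centre of its underside; own -x is the front panel.
- cell_hatch (a joint): Hinge of the wide hatch (86 mm wide, 66 mm deep), same latch and values as the narrow one; it starts latched at 0 and stays so.
- oil_can: Small grey jar with a screw cap, 46 mm diameter, 72 mm high, behind the boxes, loose. Origin: centre of its underside.
- tweezers: Steel tweezers lying in front of the boxes, 126 x 14 x 9 mm, loose. Origin: centre of the underside; long axis is own y.
- loupe: Folding eye loupe, 60 x 25 x 12 mm, lying left of the boxes, loose. Origin: centre of the underside.
- collet: Brass collet standing upright, 15 mm diameter, 26 mm high, right of the boxes, loose. Origin: centre of the underside.

How it is judged:
By the outcome, as a careful person would: the job done as asked, in the order asked, and still so for the second after the job is handed in, with the robot touching nothing.
It also fails if it takes over 40 s, if anything falls off the work surface, if the arm or the gripper's body presses on something with over 40 N, if the wrist force passes 120 N, or if a joint passes its speed limit or range.

## Robot

A 6-joint arm with a two-finger parallel gripper is mounted at the origin on a cart in front of the work surface, level with it; the furniture and walls round the work are solid. World frame = base frame: x ahead of the robot, y to its left, z up, the work surface at z = 0. Lengths are in m, angles in rad, forces in N, time in s.
With the tool pointing down it reaches from about 0.275 to 1 m from the base axis. Payload 8.4 kg.
Tool frame: the origin (TCP) lies on the centre line of the jaws, within the pads' length; the fingertips stand 17 mm ahead of it and the grasp point (between the pads) lies 2 mm behind it (bot.tcp_to_tips is the z of the fingertips in the tool frame, in m); z points along the fingers, y is the line along which they close (so a half turn about z gives the same grasp; the last joint's range is limited). The gripper opens to 85 mm and grips with 20 to 120 N. Pads are 22 mm wide; open, the fingers measure 114 mm over their backs; the gripper's body (76 mm by 85 mm) begins 54 mm behind the grasp point. The pads swing forward as they close: fully open they stand 13 mm farther back than shut.
Start: joints at [-1.226, 0.353, 1.633, -0, 1.155, -0.002], TCP at [0.212, -0.588, 0.248] pointing down, gripper open.
Joint ranges: [-2.63, 2.63], [-0.92, 2.1], [0.06, 2.66], [-1.3, 4.44], [0, 2.69], [-3.02, 3.02]. Speed limits (rad/s): [2.22, 2.22, 2.79, 3.14, 3.14, 3.14].

## Interface

Orientations are given as a unit quaternion [x, y, z, w].
In Python, from workcell import bot, hand, kinematics, get_obs, vision, hand_in gives the robot as it stands. The module is installed in compiled form; this text tells all that it offers. Calls block until the motion is done:
- bot.reach(position, orientation): joint-space move of the TCP to a pose.
- bot.servo_line(position, ori=None, velocity=0.15): straight line of the TCP; ori=None keeps the orientation; velocity is the mean speed in m/s.
- bot.goto_joints(angles): joint-space move.
- hand.move_gripper(opening, strength=None): finger opening in m; strength is the grip in N (None keeps the last); returns when the fingers have stopped.
- bot.dwell(seconds).
- kinematics.solve_ik(position, orientation): joint angles nearest the present ones, or None.
- get_obs(): the state.
- vision.read_camera(name): name is "side" or "top" or "wrist"; returns a dict with "frame" (384x512x3 uint8, red, green, blue), "intrinsics" (3x3 intrinsics, pixels), "view" (4x4, takes a point from world to camera coordinates). Camera axes: x right, y down, z forward; pixel columns grow to the right and rows downward; lengths in m; the calibration is good to about 2 mm. A picture is of the moment at which its call begins. There is no depth.
A pose or a line that the arm cannot do raises bot.IKError and nothing moves.
- hand_in(): hands the job in; it is judged then, once.
The state is a dict: "time_s": time; "joint_pos": joint angles; "joint_vel": joint speeds; "joint_efforts": joint torques, N m; "position": TCP position; "orientation": TCP orientation; "wrist_force": force on the tool from outside, world axes, zero at the start; "ft_torque": the same for the moment, N m; "gripper_width": finger opening in m; "grip_force": force on a finger pad.
Only numpy, scipy, OpenCV 4.12 (cv2) and the standard library are available. Lean on these libraries where they do the work, as an engineer would, in place of code of your own. Each camera call takes 0.05 s, during which the arm holds its last target. There are 200 camera calls.

## Working session

There is one attempt and no reset: what is moved stays moved. The work goes in short steps, each a Python script; the robot and the scene stay as the last script left them, time stands still between calls to the robot, and variables do not carry over. Pictures are saved under pics/ and viewed, at most 10 in all, crops included, and the job is handed in when it is done.

```bash
mkdir -p pics; cat > h.py <<'E'
import numpy as np, cv2
from workcell import bot, hand, kinematics, get_obs, vision, hand_in
def snap(name,fn,crop=None,s=1):
    d=vision.read_camera(name); np.savez(f'pics/{fn}.npz',K=d['intrinsics'],V=d['view'])
    im=d['frame'][:,:,::-1]; cv2.imwrite(f'pics/{fn}_raw.png',im); return im
def tri(obs):
    A=[];
    for fn,u,v in obs:
        z=np.load(f'pics/{fn}.npz'); P=z['K']@z['V'][:3]
        A+=[u*P[2]-P[0],v*P[2]-P[1]]
    A=np.array(A); return np.linalg.lstsq(A[:,:3],-A[:,3],rcond=None)[0]
def onplane(fn,u,v,h):
    z=np.load(f'pics/{fn}.npz'); P=z['K']@z['V'][:3]
    A=np.array([u*P[2]-P[0],v*P[2]-P[1]]); return np.linalg.solve(A[:,:2],-A[:,3]-A[:,2]*h)
E
python3 - <<'E'
from h import *
a=snap('top','t0');b=snap('side','s0')
for n,i in(('t0',a),('s0',b)): cv2.imwrite(f'pics/{n}.png',cv2.resize(i,(800,600),interpolation=cv2.INTER_CUBIC))
print(get_obs())
E
```

```text
{'time_s': 0.1, 'joint_pos': array([-1.22639876e+00,  3.53576030e-01,  1.63403800e+00, -3.91213874e-06,
        1.15520147e+00, -2.40275428e-03]), 'joint_vel': array([-9.94398460e-04, -2.51373987e-03, -1.73238470e-03,  2.66094287e-05,
        1.80248437e-03, -2.94220949e-04]), 'joint_efforts': array([-1.54390455e-04, -6.06355619e+01, -3.42822647e+01,  1.67596509e-04,
        4.12807727e-03,  4.11959934e-05]), 'position': array([ 0.21229574, -0.58742078,  0.24764784]), 'orientation': array([ 9.85003503e-01,  1.72533258e-01, -1.05805664e-04, -6.02199573e-04]), 'wrist_force': array([ 0.36182472, -0.40345345,  0.28108007]), 'ft_torque': array([ 0.00345806, -0.00664193, -0.01577042]), 'grip_force': 0.0, 'gripper_width': 0.08558264714790607}
```

View pics/t0.png

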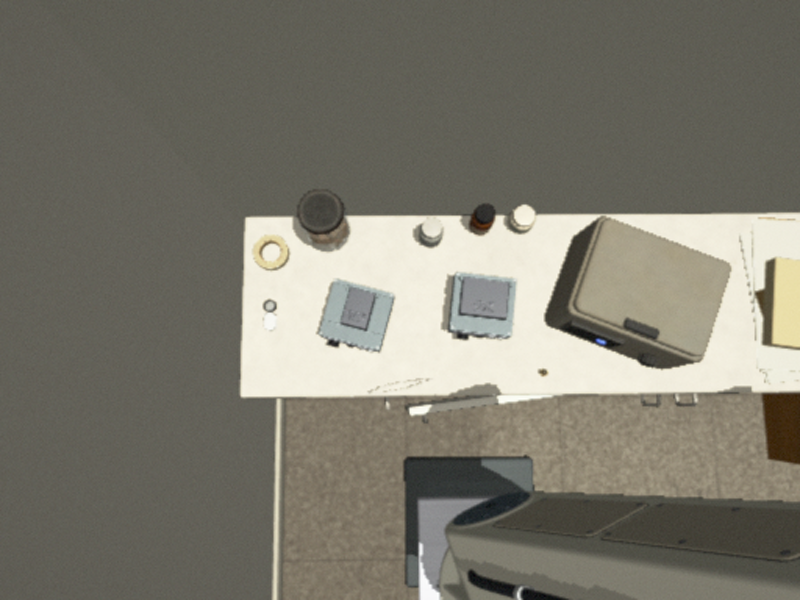

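View pics/s0.png

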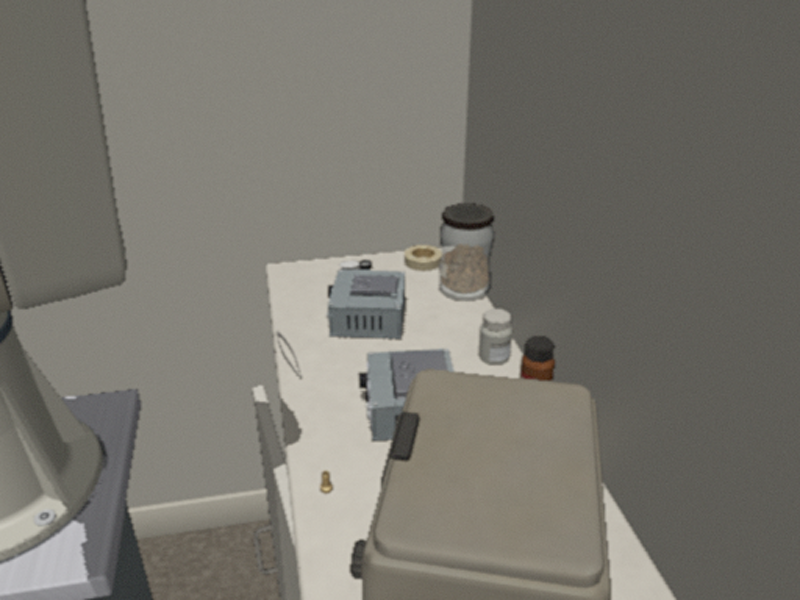

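The left box in the top view (corners near 335,280 / 394,291 / 381,351 / 320,339) carries the narrow hatch. Its ribs are at about (354,314), and the box is turned about -0.2 rad. The side view shows the same box at about (367,300), ribs near (372,290).

```bash
python3 - <<'E'
from h import *
k=.64
for n,p in dict(bl=(335,280),br=(394,291),fr=(381,351),fl=(320,339)).items(): print(n,onplane('t0',p[0]*k,p[1]*k,.056))
for n,p in dict(hbl=(347,287),hbr=(377,292),hfr=(370,329),hfl=(341,326)).items(): print(n,onplane('t0',p[0]*k,p[1]*k,.062))
print('cell',onplane('t0',482*k,305*k,.056),'tan box',[onplane('t0',u*k,v*k,.2) for u,v in((605,220),(730,265),(700,360),(550,320))])
print('ribs tri',tri([('t0',354*k,314*k),('s0',372*k,290*k)]))
z=np.load('pics/t0.npz');print(np.linalg.inv(z['V'])[:3,3])
d=snap('wrist','w0'); z=np.load('pics/w0.npz');o=get_obs()
from scipy.spatial.transform import Rotation as R
C=np.linalg.inv(z['V']);Rt=R.from_quat(o['orientation']).as_matrix()
print('cam in tool',Rt.T@(C[:3,3]-o['position']),'\n',Rt.T@C[:3,:3],z['K'])
E
```

```text
bl [0.55509079 0.30700671]
br [0.53338815 0.19699619]
fr [0.42176116 0.22172423]
fl [0.44488216 0.33385657]
hbl [0.54059357 0.28410477]
hbr [0.53074758 0.22850983]
hfr [0.46192341 0.24160447]
hfl [0.46793166 0.29485107]
cell [0.50564966 0.03331585] tan box [array([ 0.62662462, -0.15681316]), array([ 0.54841795, -0.3604942 ]), array([ 0.39198766, -0.29776501]), array([ 0.45924537, -0.05709076])]
ribs tri [0.49621782 0.27148408 0.04976863]
[0.33767049 0.19340416 1.21844125]
cam in tool [ 0.06931657 -0.00021154 -0.12537903] 
 [[-1.55630351e-04 -9.61261421e-01 -2.75638271e-01]
 [ 9.99999825e-01  7.48975322e-06 -5.90737759e-04]
 [ 5.69917880e-04 -2.75638315e-01  9.61261252e-01]] [[343.26484407   0.         260.63035257]
 [  0.         343.26484407 194.46822165]
 [  0.           0.           1.        ]]
```

```bash
cat >> h.py <<'E'
def q(a): return [np.cos(a/2),np.sin(a/2),0,0]
E
python3 - <<'E'
from h import *
o=get_obs();p=o['position']
bot.servo_line([p[0],p[1],.45],velocity=.3)
j=np.array(get_obs()['joint_pos']); j[0]=.5; bot.goto_joints(j)
hand.move_gripper(0)
a=np.pi-.21
bot.reach([.483,.266,.25],q(a)); print(get_obs()['position'],get_obs()['time_s'],get_obs()['joint_pos'])
A=snap('wrist','w1')
bot.servo_line([.483,.206,.25],velocity=.2); B=snap('wrist','w2')
for n,i in(('w1',A),('w2',B)): cv2.imwrite(f'pics/{n}.png',cv2.resize(i,(800,600),interpolation=cv2.INTER_CUBIC))
E
```

```text
[0.48397665 0.26654689 0.25106756] 5.9083 [ 5.00691791e-01  2.37031658e-01  1.78798560e+00  1.33663708e-05
  1.11470923e+00 -8.58102544e-01]
```

View pics/w1.png

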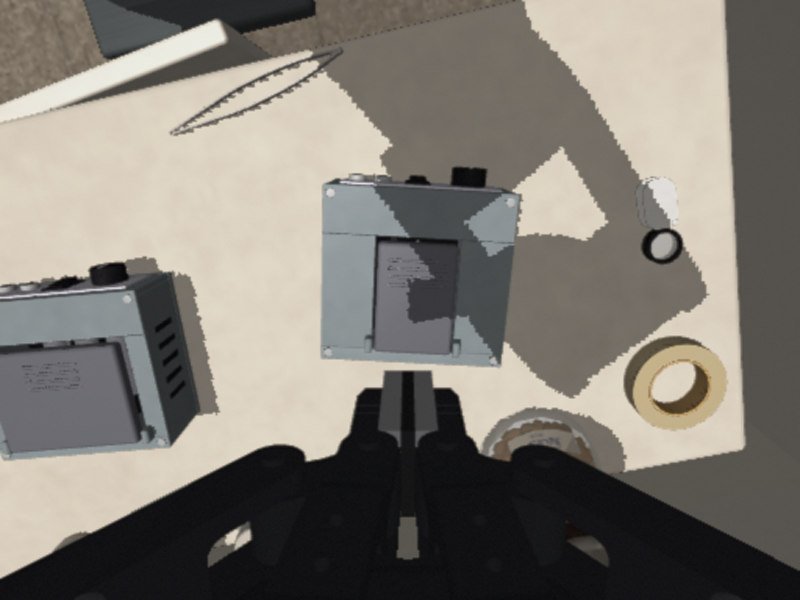

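View pics/w2.png

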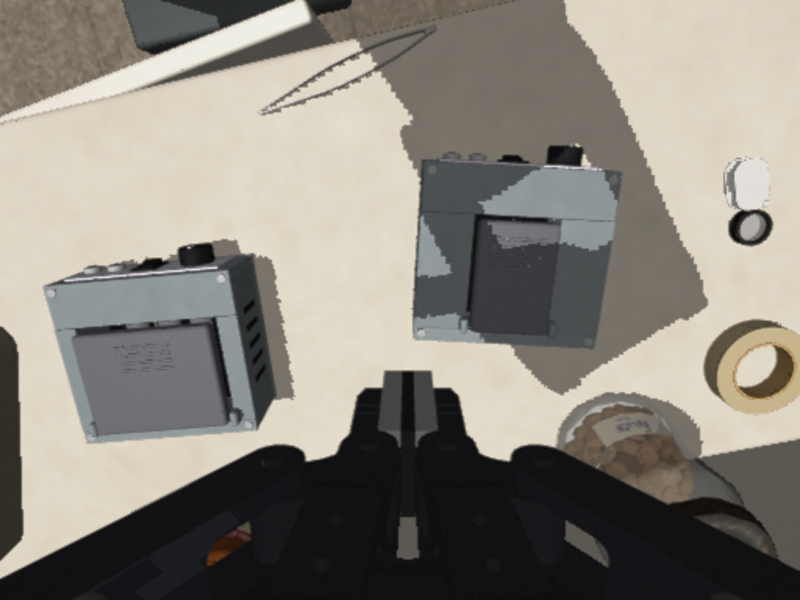

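In w1 the hatch's front corners are at (376,240) and (457,241), its rear at (374,352) and (452,354), and the ribs around (416,272). In w2 the same points are at (474,216), (560,219), (469,333), (550,335) and (518,241).

```bash
python3 - <<'E'
from h import *
k=.64
T=dict(hfr=((376,240),(474,216)),hfl=((457,241),(560,219)),hbr=((374,352),(469,333)),hbl=((452,354),(550,335)),rib=((416,272),(518,241)),
 sfr=((330,192),(431,170)),sfl=((511,202),(615,180)),sbl=((495,361),(588,342)),sbr=((328,352),(421,332)))
X={n:tri([('w1',a[0]*k,a[1]*k),('w2',b[0]*k,b[1]*k)]) for n,(a,b) in T.items()}
for n in X: print(n,X[n].round(4))
f=lambda n,h:(onplane('w1',*(np.array(T[n][0])*k),h)+onplane('w2',*(np.array(T[n][1])*k),h))/2
P={n:f(n,.057 if n[0]=='s' else .064) for n in T}
for n in P: print(n,P[n].round(4))
c=sum(P[n] for n in('sfr','sfl','sbl','sbr'))/4
d=P['sbl']+P['sbr']-P['sfl']-P['sfr'];e=P['sfl']+P['sbl']-P['sfr']-P['sbr']
print(c,np.arctan2(d[1],d[0]),np.arctan2(-e[0],e[1]))
h=P['hbl']+P['hbr']-P['hfl']-P['hfr'];print('hatch',np.arctan2(h[1],h[0]),np.linalg.norm(h)/2, (P['hfl']+P['hfr'])/2+17e-3*h/np.linalg.norm(h))
y=np.arctan2(d[1],d[0]);print('press',c-.0065*np.array([np.cos(y),np.sin(y)]))
E
```

```text
hfr [0.4616 0.252  0.0537]
hfl [0.4713 0.2992 0.0649]
hbr [0.5302 0.2354 0.0609]
hbl [0.5391 0.283  0.0681]
rib [0.4794 0.272  0.0754]
sfr [0.429  0.2321 0.0549]
sfl [0.4566 0.3345 0.0596]
sbl [0.5558 0.3095 0.0521]
sbr [0.5251 0.2062 0.0565]
hfr [0.4601 0.2519]
hfl [0.4715 0.2993]
hbr [0.529  0.2356]
hbl [0.5407 0.2834]
rib [0.4818 0.2727]
sfr [0.4289 0.2322]
sfl [0.4569 0.3352]
sbl [0.5536 0.3086]
sbr [0.525  0.2062]
[0.49109754 0.27055846] -0.2662250944053029 -0.26943325981176
hatch -0.22931131763429446 0.07093971223820411 [0.48233448 0.27176492]
press [0.48482653 0.27226856]
```

```bash
python3 - <<'E'
from h import *
x,y,a=.484,.272,np.pi-.263; t=bot.tcp_to_tips; print(t)
bot.reach([x,y,.12+t],q(a)); bot.servo_line([x,y,.072+t],velocity=.06); bot.dwell(.2)
f0=get_obs()['wrist_force'][2]; log=[]
z=.070
while z>.050:
    bot.servo_line([x,y,z+t],velocity=.02); bot.dwell(.05)
    o=get_obs(); f=o['wrist_force'][2]-f0; log.append((round(z,4),round(o['position'][2]-t,4),round(f,1)))
    if f>14: break
    z-=.001
print(log,o['position'],o['time_s'],o['gripper_width'])
bot.servo_line([x,y,.26],velocity=.12)
bot.dwell(.5); print(get_obs()['wrist_force'],get_obs()['time_s'])
i=snap('wrist','w3'); s=snap('side','s3')
cv2.imwrite('pics/m3.png',np.hstack([cv2.resize(i,(400,300)),cv2.resize(s[120:300,150:390],(400,300))]))
E
```

```text
0.017
[(0.07, np.float64(0.0699), np.float64(0.0)), (0.069, np.float64(0.069), np.float64(-0.0)), (0.068, np.float64(0.068), np.float64(-0.3)), (0.067, np.float64(0.0669), np.float64(-0.2)), (0.066, np.float64(0.0661), np.float64(1.6)), (0.065, np.float64(0.065), np.float64(2.2)), (0.064, np.float64(0.064), np.float64(1.7)), (0.063, np.float64(0.0629), np.float64(1.4)), (0.062, np.float64(0.062), np.float64(2.0)), (0.061, np.float64(0.0609), np.float64(2.3)), (0.06, np.float64(0.06), np.float64(2.1)), (0.059, np.float64(0.0593), np.float64(5.6)), (0.058, np.float64(0.059), np.float64(16.2))] [0.48407476 0.27211008 0.07600346] 12.0917 -0.00012200602091790175
[ 0.64468485 -0.50500612  0.0738088 ] 14.2833
```

View pics/m3.png

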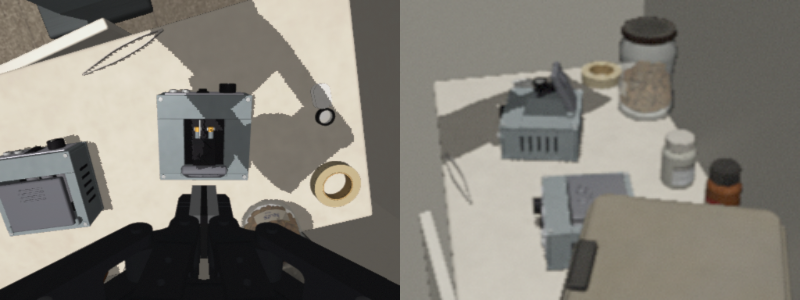

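The press met a hard stop at a tip height of 59 mm. The picture shows the narrow hatch standing open, with fuses visible at (205,130) and the raised lid at (562,88) in the side crop. The wide hatch is shut. Next I watch from clear for a couple of seconds.

```bash
python3 - <<'E'
from h import *
bot.dwell(2.3)
i=snap('wrist','w4'); s=snap('side','s4')
cv2.imwrite('pics/m4.png',np.hstack([cv2.resize(i,(400,300)),cv2.resize(s[120:300,150:390],(400,300))]))
print(get_obs()['time_s'],np.abs(s.astype(int)-cv2.imread('pics/s3_raw.png')).max())
E
```

```text
16.7833 28
```

View pics/m4.png

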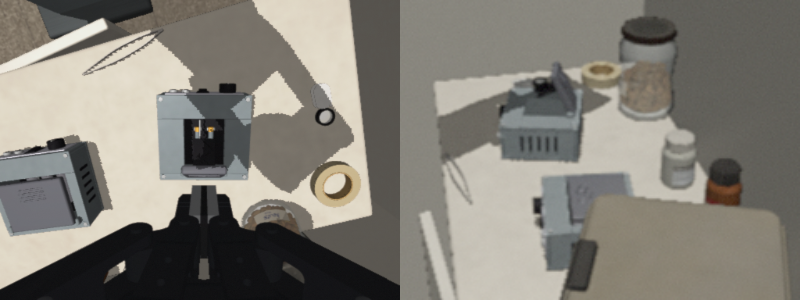

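Nothing has changed: the lid is still open at (562,88), the wide hatch is shut and the loose things lie where they were.

```bash
python3 -c "
from h import *
print(hand_in())"
```

```text
the job is handed in; nothing more can be done
None
```

I pressed the fuse hatch once to its stop and it popped up by itself and stayed open for over 2 s of watching; the wide hatch is still shut, the loose things look unmoved, and I handed the job in at about 17 s (no verdict was returned).

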